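# Refit the brake return spring on the robot car

### The job

Refit the brake return spring on the robot car that stands nose-up on the ramp: take the spring from its wooden stand, first hook its bent prong down into the hole of the anchor block, then stretch the spring and slip its eye over the headed post on the brake lever, so that the spring pulls the lever back to its stop. Let go of everything, and leave the multimeter, the tape roll and the screwdriver where they are.

Things in the scene. Friction and masses are not known exactly. Their poses are not given: they have to be found in the camera images.
- hook_block (a point): Centre of the dark steel end block at the prong end of the loose tension spring; block 18 long x 16 wide (y, the faces to grip) x 22 mm high. x along the spring from coil to prong; z up on the stand, where this point is 41 mm above the table. The prong, an 8 mm round bar, runs 40 mm along +x from this point on the spring's axis, then bends square down (-z) to end 22 mm below the axis
- prong_tip (a point): Lower end of the prong, on its axis; in the frame of hook_block at x +40, z -22 mm. Axes as hook_block
- coil (a point): On the axis of the steel coil, 5 mm from its prong end (14 mm from hook_block along -x). Coil 22 mm in diameter, 60 mm long relaxed, then the eye block. Relaxed: block centres 78 mm apart, prong to eye centre 154 mm. Spring about 120 g. It stretches by up to 60 mm: 2 N to begin, plus 1 N per 10 mm; bends a little (0.5 N m per rad at each end)
- eye_block (a point): Centre of the dark steel end block at the eye end of the spring, same size as the other (18 x 16 x 22 mm). x points towards the coil, z up when it lies on the stand. The eye's centre is 36 mm from here along -x
- eye (a point): Centre of the eye: a flat ring of 7 mm round bar, hole 20 mm, 34 mm outside, lying in the x-y plane of eye_block. Axes as eye_block
- hole (a point): Mouth centre of the round hole, 16 mm wide, 32 deep, in the top of the aluminium anchor block (32 along x, 50 wide, 32 mm high) on the car's deck, which slopes 30 degrees, rising away from the robot. x up the slope, y across, z square to the deck (the hole's axis). With the prong home its bar lies on the block's top: hook_block at x -40, z +4 mm here, axes aligned. Deck at z -32 mm
- trough (a point): Open black trough on the deck, 90 mm downhill of the hole; this point is where the spring's axis runs, 4 mm above the level of the hole's mouth. It carries the coil so that the spring, once hooked, stays aligned when let go. 16 mm long, 34 mm wide inside, floor 11.5 mm below this point, cheeks end at this height. Axes as hole
- post (a point): Headed post on the brake lever, at the lower end of the deck; point on its axis where the seated eye's centre lies, 4 mm above a 30 mm wide shoulder. Stem 9 mm, above it a 13 mm head that ends 10 mm above this point. z the post's axis, square to the deck; x up the slope with the lever at its stop (turns with the lever), the post then being 180 mm down the slope from the hole
- lever (a joint): Angle of the brake lever, rad: 0 at its stop, up to 0.36 as the post moves down the slope, away from the hole, about a pivot 55 mm to the post's +y side. A flat steel bar, top 11 mm above the deck. It stays where it is left (friction about 1 N at the post) until pushed or pulled; starts at 0.1 to 0.3
- stand: Fixed wooden stand, 200 x 80 x 8 mm board with two slim uprights (14 x 12 mm, tops 30 mm above the table) under the spring's two end blocks. Origin under its centre, x along the spring towards the prong end
- car: Fixed plywood ramp with the robot car on it (four wheels, 210 mm over the wheels, aluminium deck 130 x 335 mm). Origin at table height below the middle of the deck's working part; x is the uphill direction, level. Up to 0.27 m high
- meter: Multimeter, black, 140 x 72 x 34 mm, lying on the table, origin centre of underside. Leave alone
- tape: Roll of tape lying flat, 84 mm diameter, 19 mm high, origin centre of underside. Leave alone
- driver: Screwdriver lying on the table, 190 mm long, along its x. Leave alone
There are look-alikes about, which are no part of the job. What is shaped like the part that bears hook_block but purple is not meant.

How it is judged:
By the outcome, as a careful person would: the job done as asked, in the order asked, and still so for the second after the job is handed in, with the robot touching nothing.
It also fails if it takes over 67 s, if anything falls off the work surface, if the arm or the gripper's body presses on something with over 40 N, if the wrist force passes 120 N, or if a joint passes its speed limit or range.

### The arm

A 6-joint arm with a two-finger parallel gripper is mounted at the origin on the work surface. World frame = base frame: x ahead of the robot, y to its left, z up, the work surface at z = 0. Lengths are in m, angles in rad, forces in N, time in s.
With the tool pointing down it reaches from about 0.325 to 0.9 m from the base axis. Payload 6.1 kg.
Tool frame: the origin (TCP) lies midway between the tips of the shut fingers; the grasp point (between the pads) lies 19 mm behind it; x points along the fingers, y is the direction in which the jaws open and shut, and the axes are right-handed (so a half turn about x gives the same grasp; the last joint's range is limited). The gripper opens to 85 mm and grips with 20 to 120 N. Pads are 22 mm wide; open, the fingers measure 114 mm over their backs; the gripper's body (76 mm by 85 mm) begins 54 mm behind the grasp point. The pads swing forward as they close: fully open they stand 13 mm farther back than shut.
Start: joints at [-1.247, 0.22, 1.526, -0, 1.395, -0.126], TCP at [0.272, -0.563, 0.231] pointing down, gripper open.
Joint ranges: [-2.98, 2.98], [-0.91, 2.08], [0.09, 2.57], [-1.24, 4.39], [0.2, 2.65], [-2.68, 2.68]. Speed limits (rad/s): [2.57, 2.57, 3.01, 3.14, 3.14, 3.14].

### API

Orientations are given as [roll, pitch, yaw] about the fixed x, y, z axes, in that order (R = Rz(yaw) Ry(pitch) Rx(roll)).
In Python, from plant import movep, move_l, set_joints, gripper_to, hold, inverse_kinematics, observe, get_image, get_calibration, Unreachable, job_done gives the robot as it stands. Calls block until the motion is done:
- movep(position, orientation): joint-space move of the TCP to a pose.
- move_l(position, feed=0.15, rotation=None, max_force=None): straight line of the TCP; rotation=None keeps the orientation; feed is the mean speed in m/s. With max_force (N) it stops when the force on the tool has changed by that much, and returns True; else False.
- set_joints(angles): joint-space move.
- gripper_to(opening, f_grip=None): finger opening in m; f_grip is the grip in N (None keeps the last); returns when the fingers have stopped.
- hold(seconds).
- inverse_kinematics(position, orientation): joint angles nearest the present ones, or None.
- observe(): the state.
- get_image(name): name is "side" or "top" or "wrist"; returns (picture, depth): 400x640x3 uint8, red, green, blue; 400x640 float32, m along the optical axis (not along the pixel's ray), 0 where there is no reading.
- get_calibration(name): a dict with "intrinsics" (3x3 intrinsics, pixels), "world_from_camera" (4x4, takes a point from camera to world coordinates). Camera axes: x right, y down, z forward; pixel columns grow to the right and rows downward; lengths in m; the calibration is good to about 2 mm. The wrist camera is an equidistant fisheye: a pixel r from the principal point sees the ray r / f radians off the axis. A picture is of the moment at which its call begins: read the wrist's pose just before it. get_calibration takes no time and is no camera call; for the wrist camera it gives the pose at the moment of the call.
A pose or a line that the arm cannot do raises Unreachable and nothing moves.
- job_done(): hands the job in, once; it reports no verdict.
The state is a dict: "time_s": time; "q": joint angles; "joint_velocities": joint speeds; "joint_torque": joint torques, N m; "eef_pos": TCP position; "tcp_rot": TCP orientation; "ft_force": force on the tool from outside, world axes, zero at the start; "torque": the same for the moment, N m; "opening": finger opening in m.
Only numpy, scipy, OpenCV 4.12 (cv2) and the standard library are available. Lean on these libraries where they do the work, as an engineer would, in place of code of your own. Each camera call takes 0.05 s, during which the arm holds its last target. There are 200 camera calls.

## Working session

There is one attempt and no reset: what is moved stays moved. The work goes in short steps, each a Python script; the robot and the scene stay as the last script left them, time stands still between calls to the robot, and variables do not carry over. Pictures are saved under pics/ and viewed, about 8 in all and at most 12, crops included, and the job is handed in when it is done.

```bash
ls; mkdir -p pics; python3 - <<'E'
from plant import *
import cv2,numpy as np
np.set_printoptions(precision=4,suppress=True)
for n in ("top","side"):
    im,d=get_image(n); cv2.imwrite(f"pics/{n}0.png",im[:,:,::-1]); np.savez(f"{n}0.npz",im=im,d=d)
    c=get_calibration(n); print(n,c["intrinsics"],c["world_from_camera"])
o=observe();print(o)
E
```

```text
pics
top [[488.8346   0.     315.9292]
 [  0.     488.8346 207.3895]
 [  0.       0.       1.    ]] [[-0.0012 -0.9906  0.1368  0.3075]
 [-0.9999 -0.0007 -0.0142  0.0047]
 [ 0.0141 -0.1368 -0.9905  1.4951]
 [ 0.      0.      0.      1.    ]]
side [[436.749    0.     313.5564]
 [  0.     436.749  205.307 ]
 [  0.       0.       1.    ]] [[-0.8671 -0.3132  0.3873 -0.0208]
 [-0.4981  0.5433 -0.6758  0.8822]
 [ 0.0012 -0.7789 -0.6271  0.9501]
 [ 0.      0.      0.      1.    ]]
{'time_s': 0.1, 'q': array([-1.2471,  0.2211,  1.5275, -0.    ,  1.3947, -0.1261]), 'joint_velocities': array([-0.0002, -0.0014, -0.0026, -0.0014,  0.0006, -0.0003]), 'joint_torque': array([  0.0019, -49.8245, -39.0546,  -0.0003,   0.0057,  -0.    ]), 'eef_pos': array([ 0.2716, -0.5623,  0.2303]), 'tcp_rot': array([-1.6958,  1.5691,  1.8955]), 'ft_force': array([ 0.7964,  0.0068, -0.1579]), 'torque': array([ 0.0462, -0.0256, -0.0059]), 'opening': 0.08520395008365356}
```

View pics/top0.png

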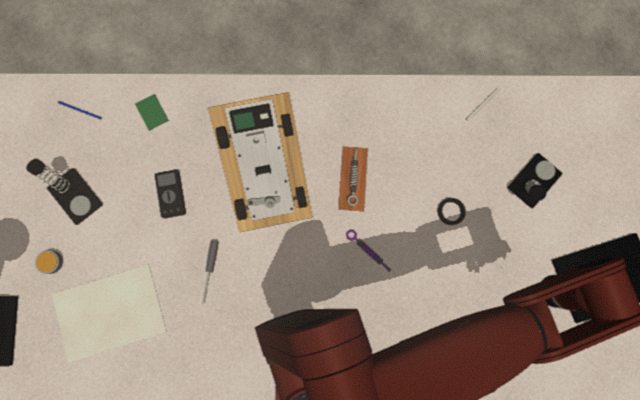

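View pics/side0.png

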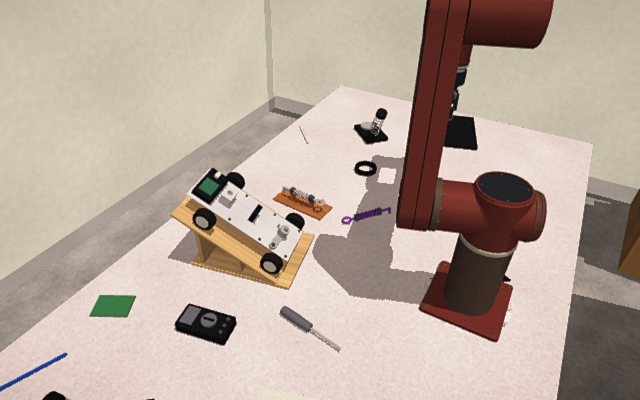

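The scene has one steel spring, on the orange stand: its eye is at top-px (353,203) and its prong at (357,150). Things it could be mistaken for are the purple spring (368,250) and the coil on the black gadget (50,178). The car is at (262,160), with the post near (265,203). I'll check this in one close crop.

```bash
cat > h.py <<'E'
from plant import *
import cv2,numpy as np
from scipy.spatial.transform import Rotation as R
np.set_printoptions(precision=4,suppress=True)
def ray(n,uv,cal=None):
    c=cal or get_calibration(n); K=np.array(c["intrinsics"]);T=np.array(c["world_from_camera"])
    x=(uv[0]-K[0,2])/K[0,0]; y=(uv[1]-K[1,2])/K[1,1]
    if n=="wrist":
        r=np.hypot(x,y); s=np.sin(r)/r if r>1e-9 else 1; v=np.array([x*s,y*s,np.cos(r)])
    else: v=np.array([x,y,1.])
    return T[:3,3],T[:3,:3]@v
def onplane(n,uv,p0,nrm=(0,0,1),cal=None):
    o,v=ray(n,uv,cal); nrm=np.array(nrm,float); return o+v*(nrm@(np.array(p0)-o))/(nrm@v)
def onz(n,uv,z,cal=None): return onplane(n,uv,(0,0,z),cal=cal)
def depthpt(n,uv,d,cal=None):
    c=cal or get_calibration(n); K=np.array(c["intrinsics"]);T=np.array(c["world_from_camera"])
    z=d[int(round(uv[1])),int(round(uv[0]))]; return T[:3,:3]@np.array([(uv[0]-K[0,2])/K[0,0]*z,(uv[1]-K[1,2])/K[1,1]*z,z])+T[:3,3]
E
python3 - <<'E'
from h import *
z=np.load("top0.npz"); im,d=z["im"],z["d"]
cv2.imwrite("pics/crop1.png",cv2.resize(im[85:235,205:400],None,fx=4,fy=4,interpolation=cv2.INTER_CUBIC)[:,:,::-1])
print("eye",onz("top",(353,203),.041),"prong",onz("top",(357,150),.041))
for p in [(256,140),(263,170),(265,203),(262,192),(250,215),(275,215),(240,112),(256,155),(270,150)]: print(p,depthpt("top",p,d))
print(get_calibration("wrist"))
E
```

```text
eye [ 0.5217 -0.1277  0.041 ] prong [ 0.6854 -0.1419  0.041 ]
(256, 140) [0.6767 0.1512 0.1809]
(263, 170) [0.5969 0.1328 0.1592]
(265, 203) [0.5107 0.1302 0.114 ]
(262, 192) [0.544  0.14   0.1051]
(250, 215) [0.4812 0.1773 0.073 ]
(275, 215) [0.4827 0.105  0.0612]
(240, 112) [0.7377 0.1888 0.2367]
(256, 155) [0.6396 0.1529 0.1596]
(270, 150) [0.6541 0.114  0.1593]
{'intrinsics': array([[309.7069,   0.    , 316.126 ],
       [  0.    , 309.7069, 197.7527],
       [  0.    ,   0.    ,   1.    ]]), 'world_from_camera': array([[ 0.434 , -0.8665, -0.2468,  0.3334],
       [-0.9009, -0.4179, -0.1171, -0.5313],
       [-0.0017,  0.2732, -0.962 ,  0.3731],
       [ 0.    ,  0.    ,  0.    ,  1.    ]])}
```

View pics/crop1.png

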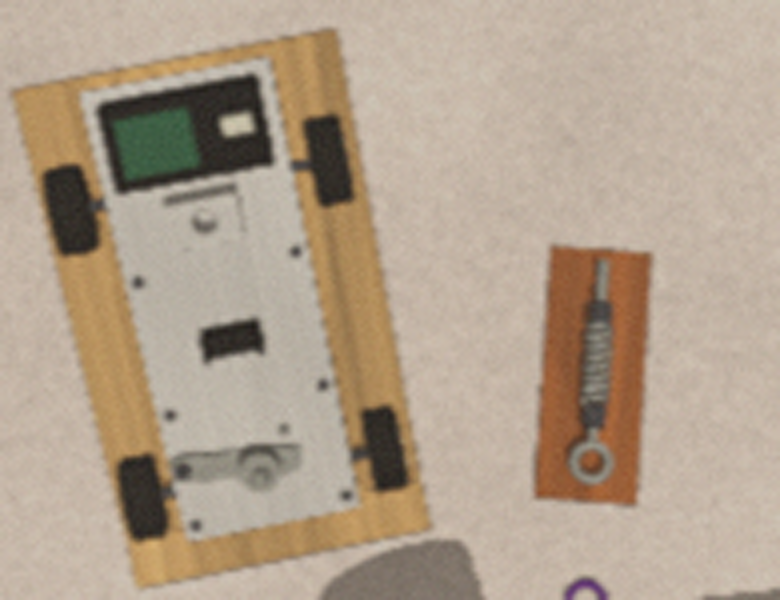

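The crop shows the steel spring on the orange stand, prong at the top at crop (600,262) and eye at (590,462). On the car: hole at (204,222), trough at (232,340), post at (261,467). Next I'll move the wrist camera over both.

```bash
cat >> h.py <<'E'
def M(flip): s=-1 if flip else 1; return np.array([[0,0,-1],[0,s,0],[s,0,0]]).T.astype(float) @ np.eye(3) if False else np.column_stack([[0,0,-1],[0,s,0],[s,0,0]]).astype(float)
def rpy(Rm): return R.from_matrix(Rm).as_euler("xyz")
def Rsp(yaw,pitch=0): return R.from_euler("z",yaw).as_matrix()@R.from_euler("y",-pitch).as_matrix()
def snap(name):
    c=get_calibration("wrist"); im,d=get_image("wrist"); cv2.imwrite(f"pics/{name}.png",im[:,:,::-1]); np.savez(f"{name}.npz",im=im,d=d,K=c["intrinsics"],T=c["world_from_camera"]); return c
def load(name):
    z=np.load(f"{name}.npz"); return z["im"],z["d"],{"intrinsics":z["K"],"world_from_camera":z["T"]}
E
python3 - <<'E'
from h import *
z=np.load("top0.npz"); d=z["d"]; im=z["im"]
# deck plane: grey deck pixels, robust
pts=[]
for v in range(130,218):
    for u in range(230,295):
        r,g,b=map(int,im[v,u])
        if r>150 and abs(r-b)<25 and d[v,u]>0: pts.append(depthpt("top",(u,v),d))
P=np.array(pts); A=np.c_[P[:,:2],np.ones(len(P))]; w=np.ones(len(P),bool)
for _ in range(10):
    c=np.linalg.lstsq(A[w],P[w,2],rcond=None)[0]; w=abs(A@c-P[:,2])<.004
print("deck",c,len(P),w.sum(),"slope",np.degrees(np.arctan(np.hypot(*c[:2]))),"dir",np.arctan2(c[1],c[0]))
eye=onz("top",(353,203),.041);pr=onz("top",(357,150),.041);ys=np.arctan2(*(pr-eye)[1::-1])
yd=np.arctan2(.034,.164)
for f in (0,1):
    for nm,p,Rm in (("stand",(eye+pr)/2+[0,0,.15],Rsp(ys)),("deck",np.array([.6,.135,.17])+.12*Rsp(yd,np.pi/6)[:,2],Rsp(yd,np.pi/6))):
        print(f,nm,p,inverse_kinematics(p,rpy(Rm@M(f))))
T=get_calibration("wrist")["world_from_camera"]; o=observe()
Rt=R.from_euler("xyz",o["tcp_rot"]).as_matrix()
print("cam in tool",Rt.T@(T[:3,3]-o["eef_pos"]),Rt.T@T[:3,:3])
E
```

```text
Traceback (most recent call last):
  File "h.py", line 16, in depthpt
    c=cal or get_calibration(n); K=np.array(c["intrinsics"]);T=np.array(c["world_from_camera"])
             ~~~~~~~~~~~~~~~^^^
ValueError: time passes only in moves, steps and waits
```

```bash
sed -i 's/^def M(flip).*/def M(flip): s=-1 if flip else 1; return np.column_stack([[0,0,-1],[0,s,0],[s,0,0]]).astype(float)/' h.py
python3 - <<'E'
from h import *
C=get_calibration("top")
z=np.load("top0.npz"); d=z["d"]; im=z["im"]
pts=[]
for v in range(130,218):
    for u in range(230,295):
        r,g,b=map(int,im[v,u])
        if r>150 and abs(r-b)<25 and d[v,u]>0: pts.append(depthpt("top",(u,v),d,C))
P=np.array(pts); A=np.c_[P[:,:2],np.ones(len(P))]; w=np.ones(len(P),bool)
for _ in range(10):
    c=np.linalg.lstsq(A[w],P[w,2],rcond=None)[0]; w=abs(A@c-P[:,2])<.004
print("deck",c,len(P),w.sum(),"slope",np.degrees(np.arctan(np.hypot(*c[:2]))),"dir",np.arctan2(c[1],c[0]))
eye=onz("top",(353,203),.041,C);pr=onz("top",(357,150),.041,C);ys=np.arctan2(*(pr-eye)[1::-1])
yd=np.arctan2(.034,.164)
for f in (0,1):
    for nm,p,Rm in (("stand",(eye+pr)/2+[0,0,.15],Rsp(ys)),("deck",np.array([.6,.135,.17])+.12*Rsp(yd,np.pi/6)[:,2],Rsp(yd,np.pi/6))):
        print(f,nm,p,inverse_kinematics(p,rpy(Rm@M(f))))
T=get_calibration("wrist")["world_from_camera"]; o=observe()
Rt=R.from_euler("xyz",o["tcp_rot"]).as_matrix()
print("cam in tool",Rt.T@(T[:3,3]-o["eef_pos"]),Rt.T@T[:3,:3])
E
```

```text
deck [ 0.5659  0.1228 -0.2244] 3316 2384 slope 30.072488535770773 dir 0.2137124722015265
0 stand [ 0.6036 -0.1348  0.191 ] [-0.3472  0.2349  1.5864  0.      1.3204 -1.8318]
0 deck [0.5412 0.1228 0.2739] [ 0.0273 -0.3853  2.0982  0.1114  0.9149 -1.7928]
1 stand [ 0.6036 -0.1348  0.191 ] [-0.3472  0.2349  1.5864  0.      1.3204  1.3098]
1 deck [0.5412 0.1228 0.2739] [ 0.0273 -0.3853  2.0982  0.1114  0.9149  1.3488]
cam in tool [-0.1428 -0.0013 -0.0693] [[-0.     -0.2734  0.9619]
 [ 1.     -0.0009 -0.0002]
 [ 0.0009  0.9619  0.2734]]<sys>:0: UserWarning: Gimbal lock detected. Setting third angle to zero since it is not possible to uniquely determine all angles.
```

```bash
cat >> h.py <<'E'
n=np.array([-.5659,-.1228,1]); n/=np.linalg.norm(n); YD=.2137; RD=Rsp(YD,np.pi/6); P0=np.array([0,0,-.2244])  # deck plane
def offplane(name,uv,h,cal): return onplane(name,uv,P0+n*h,n,cal)
E
python3 - <<'E'
from h import *
C=get_calibration("top")
hole=offplane("top",(256,140.5),.032,C); post=offplane("top",(270.2,201.7),.046,C); tr=offplane("top",(263,170),.030,C)
for q in (tr,post): print((RD.T@(q-hole))*1000)
print(hole,post,n,RD[:,2])
ys=-.087; hb=np.array([.641,-.138,.041])
movep(hb+[0,0,.10],rpy(Rsp(ys)@M(1))); snap("w1"); print(observe()["time_s"])
movep(hole+RD@[-.06,0,.12],rpy(RD@M(1))); snap("w2"); print(observe()["time_s"])
E
python3 -c "
import cv2,numpy as np
a=cv2.imread('pics/w1.png');b=cv2.imread('pics/w2.png');cv2.imwrite('pics/w12.png',cv2.resize(np.vstack([a[:,80:560],b[:,80:560]]),(360,600)))"
```

```text
[-85.8969  -0.1579  -2.1107]
[-176.2677   -0.3417   13.7728]
[0.6676 0.1481 0.2085] [0.5117 0.1139 0.1323] [-0.4897 -0.1063  0.8654] [-0.4886 -0.106   0.866 ]
2.2
3.4333<sys>:0: UserWarning: Gimbal lock detected. Setting third angle to zero since it is not possible to uniquely determine all angles.
```

View pics/w1.png

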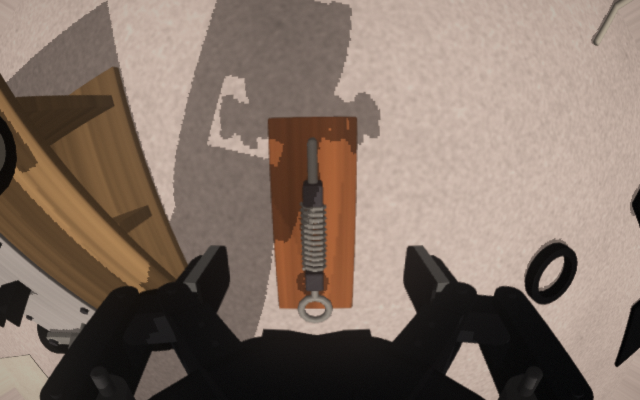

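View pics/w2.png

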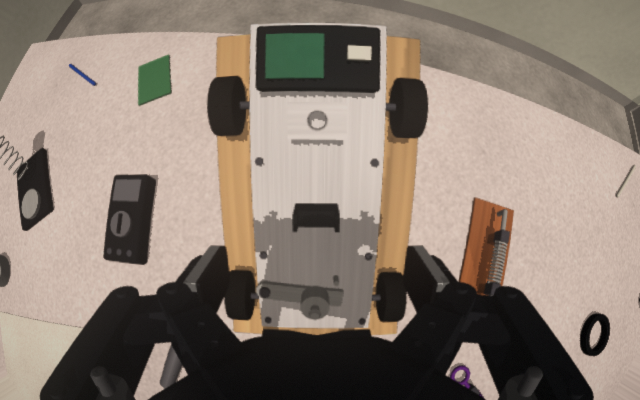

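```bash
python3 - <<'E'
from h import *
a,_,ca=load("w1"); b,_,cb=load("w2"); C=get_calibration("top")
z=lambda i,x0,y0,w,h,f: cv2.resize(i[y0:y0+h,x0:x0+w],None,fx=f,fy=f,interpolation=cv2.INTER_CUBIC)
pic=np.zeros((600,800,3),np.uint8)
pic[:,:170]=z(a,280,130,0+57,200,3)[:600,:170]
pic[:300,180:480]=z(b,287,90,60,60,5); pic[300:,180:480]=z(b,285,273,60,60,5)
pic[:300,490:790]=z(np.load("top0.npz")["im"],241,125,30,30,10); pic[300:,490:790]=z(np.load("top0.npz")["im"],255,187,30,30,10)
cv2.imwrite("pics/z1.png",pic[:,:,::-1])
pe=onz("wrist",(312,141),.043,ca);ey=onz("wrist",(315,308),.041,ca);hb=onz("wrist",(313,193),.052,ca);eb=onz("wrist",(314,282),.052,ca)
print("w1 prongend",pe,"hb",hb,"eb",eb,"eye",ey,"yaw",np.arctan2(*(pe-ey)[1::-1]),"len",np.linalg.norm((pe-ey)[:2]))
print("top eye",onz("top",(205+590/4,85+462/4),.041,C))
h=offplane("wrist",(317,120),.032,cb);p=offplane("wrist",(315,303),.046,cb); print("w2",h,p,RD.T@(p-h)*1000)
E
```

```text
w1 prongend [ 0.6871 -0.1388  0.043 ] hb [ 0.6477 -0.1361  0.052 ] eb [ 0.5682 -0.1296  0.052 ] eye [ 0.5319 -0.1271  0.041 ] yaw -0.07507577439542348 len 0.15564357830781014
top eye [ 0.5293 -0.1263  0.041 ]
w2 [0.6698 0.1481 0.2098] [0.5189 0.1174 0.1368] [-169.8701    2.0888   13.781 ]
```

View pics/z1.png

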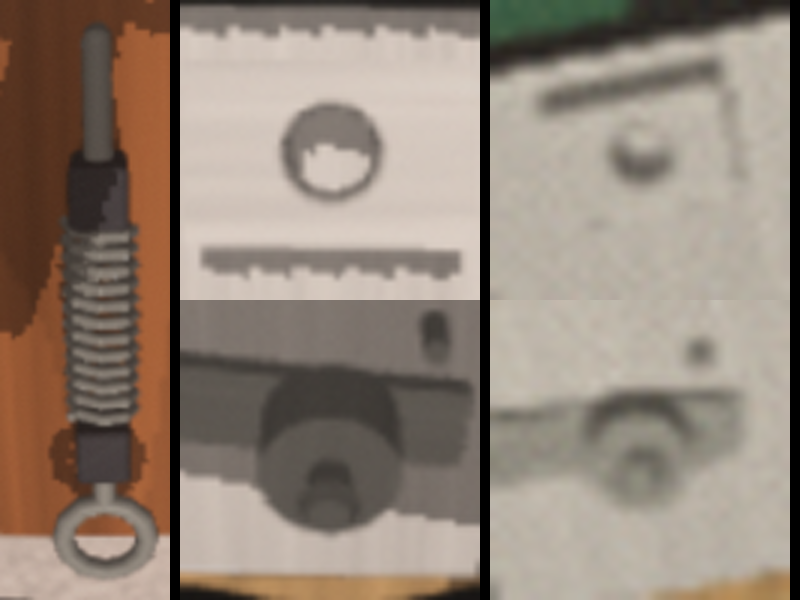

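The zooms show:
- **Prong end:** w1 px (312.3,138.3).
- **Eye:** w1 px (315.3,308). The eye-to-prong-end length is about 158 mm, which matches.
- **Hole:** w2 px (317.4,120).
- **Post head:** w2 px (314.8,314.4), and top px (269.8,203.8).

Next I'll grip the hook block and carry it over the hole.

```bash
python3 - <<'E' 2>/dev/null
from h import *
a,_,ca=load("w1"); b,_,cb=load("w2"); C=get_calibration("top")
pe=onz("wrist",(312.3,138.3),.043,ca);ey=onz("wrist",(315.3,308),.041,ca); print("len",np.linalg.norm((pe-ey)[:2]))
ys=np.arctan2(*(pe-ey)[1::-1]); u=np.array([np.cos(ys),np.sin(ys),0]); hb=(pe-.044*u+ey+.114*u)/2; hb[2]=.041
hole=offplane("wrist",(317.4,120),.032,cb);p=offplane("wrist",(314.8,314.4),.046,cb); print("post rel (wrist)",RD.T@(p-hole)*1000)
ht=offplane("top",(256,140.5),.032,C);pt=offplane("top",(269.8,203.8),.046,C); print("post rel (top)",RD.T@(pt-ht)*1000,"top-wrist post",pt-p,"hole",ht-hole)
hb[0]-=.001; hole=hole+.5*(ht-hole); np.savez("s.npz",hb=hb,ys=ys,hole=hole); print(hb,ys,hole)
rs=rpy(Rsp(ys)@M(1))
gripper_to(.05)
movep(hb+[0,0,.06],rs); move_l(hb+[0,0,-.019],feed=.1); gripper_to(0.0,f_grip=60)
o=observe(); print("grip",o["opening"],o["time_s"],o["ft_force"])
move_l(hb+[0,0,.09],feed=.15); print(observe()["opening"],observe()["ft_force"])
q=hole+RD@[-.04,0,.004+.045]-RD[:,2]*.019
movep(q,rpy(RD@M(1))); hold(.3); snap("w3"); o=observe(); print(o["time_s"],q,o["eef_pos"],o["opening"],o["ft_force"])
E
```

```text
len 0.15776206723224317
post rel (wrist) [-184.0457    2.6687   13.7627]
post rel (top) [-182.2086    2.1001   13.7651] top-wrist post [-0.0007  0.0002 -0.0004] hole [-0.0024  0.0004 -0.0013]
[ 0.6445 -0.1359  0.041 ] -0.07495181977388969 [0.6687 0.1479 0.2092]
grip 0.014188942871438376 6.4833 [-0.0376  0.6773  5.8885]
0.014789853758550424 [-0.7485  0.465  -2.2067]
8.8083 [0.6202 0.1374 0.2152] [0.6205 0.1367 0.2148] 0.014767155450966398 [ 0.4072 -0.293  -2.3443]
```

View pics/w3.png

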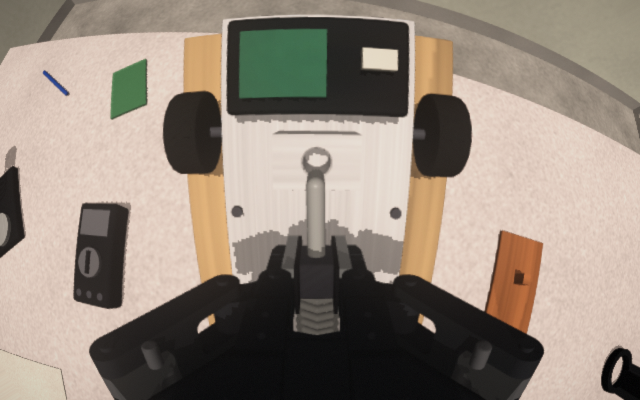

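The spring is held. The hole is at px (316,159) and the prong's bend at (315.5,172). I'll compute the relative offset in this same view.

```bash
python3 - <<'E' 2>/dev/null
from h import *
im,d,c=load("w3"); s=np.load("s.npz"); o=observe(); 
# hole by contour: dark ring area; print row/col profiles
g=cv2.cvtColor(im,cv2.COLOR_RGB2GRAY)
cv2.imwrite("pics/z3.png",cv2.resize(im[135:215,276:356],None,fx=7,fy=7,interpolation=cv2.INTER_CUBIC)[:,:,::-1])
hb=o["eef_pos"]+RD[:,2]*.019; hh=n@(hb-P0); print("axis height above deck",hh)
for hp in ((316,159),(316.5,160)):
    h=offplane("wrist",hp,.032,c); print("hole wrist",h,"vs used",h-s["hole"], "in hb frame",RD.T@(h-hb)*1000)
for pp in ((315.5,172),(315.5,174)): print("prong end in hb frame",RD.T@(offplane("wrist",pp,hh,c)-hb)*1000)
E
```

```text
axis height above deck 0.08069339265038614
hole wrist [0.671  0.1486 0.2105] vs used [0.0022 0.0007 0.0014] in hb frame [ 42.7172   0.9539 -48.6384]
hole wrist [0.6706 0.1482 0.2102] vs used [0.0018 0.0003 0.0011] in hb frame [ 42.1459   0.6738 -48.6391]
prong end in hb frame [44.8471  1.1854  0.0578]
prong end in hb frame [44.0151  1.1875  0.0567]
```

View pics/z3.png

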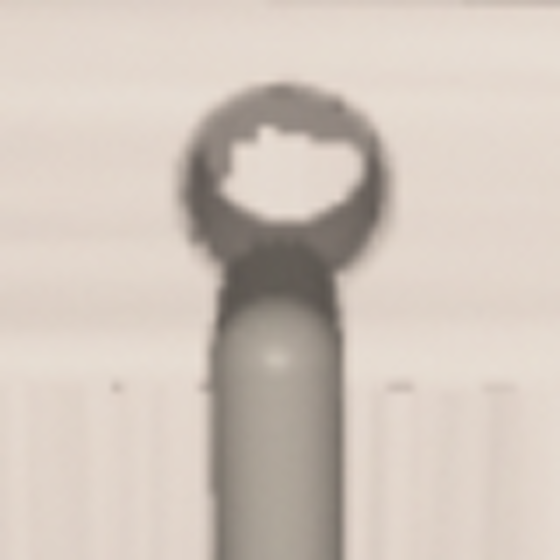

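```bash
python3 - <<'E' 2>/dev/null
from h import *
im,d,c=load("w3"); o=observe(); hb=o["eef_pos"]+RD[:,2]*.019; hh=n@(hb-P0)
for nm,px,h in (("hole",(316.7,161),.032),("tip outer edge",(315.7,168.9),hh-.022),("bend edge",(315.7,177.4),hh)): print(nm,RD.T@(offplane("wrist",px,h,c)-hb)*1000)
E
```

```text
hole [ 41.5744   0.5623 -48.6398]
tip outer edge [ 42.0248   1.1166 -21.9458]
bend edge [42.5953  1.1092  0.0549]
```

```bash
python3 - <<'E' 2>/dev/null
from h import *
o=observe(); q=o["eef_pos"]; f0=o["ft_force"]
e=RD@np.array([.003,-.0005,0]); z=RD[:,2]
print(move_l(q+e-z*.024,feed=.08))
hit=move_l(q+e-z*.036,feed=.03,max_force=6); o=observe(); print("mid",hit,RD.T@(o["eef_pos"]-q)*1000,RD.T@(o["ft_force"]-f0),o["time_s"])
if not hit:
    hit=move_l(q+e-z*.046,feed=.025,max_force=5); o=observe(); print("end",hit,RD.T@(o["eef_pos"]-q)*1000,RD.T@(o["ft_force"]-f0),o["time_s"])
snap("w4"); im=load("w4")[0]
cv2.imwrite("pics/z4.png",cv2.resize(im[100:300,216:416],None,fx=3,fy=3,interpolation=cv2.INTER_CUBIC)[:,:,::-1])
E
```

```text
False
mid False [  2.8379  -0.4495 -36.1468] [0.1783 0.252  0.8544] 9.8167
end True [  3.5532  -0.5338 -43.6958] [-0.2551 -0.052   9.6162] 10.1833
```

View pics/z4.png

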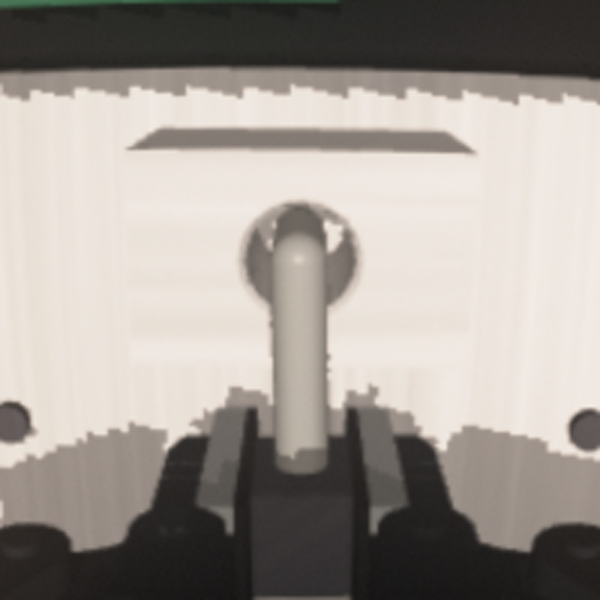

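The prong is in the hole and the bar rests on the block, with contact within 1 mm of the expected depth. I'll release, flip the wrist and look at the eye and post from directly above.

```bash
python3 - <<'E' 2>/dev/null
from h import *
o=observe(); q=o["eef_pos"]; z=RD[:,2]
hole=q+z*.019+RD@np.array([.0385,0,-.004]); print("hole(tool)",hole); np.save("hole.npy",hole)
gripper_to(.04); o=observe(); print(o["ft_force"],o["opening"])
move_l(q+z*.09,feed=.15)
eb=hole+RD@[-.121,0,.004]; t=eb-z*.019+z*.075; r=rpy(RD@M(0))
print(inverse_kinematics(t,r)); movep(t,r); hold(.2); snap("w5"); print(observe()["time_s"],observe()["eef_pos"]-t)
im=load("w5")[0]; cv2.imwrite("pics/z5.png",cv2.resize(im[60:360,120:520],None,fx=2,fy=2,interpolation=cv2.INTER_CUBIC)[:,:,::-1])
E
```

```text
hole(tool) [0.6702 0.147  0.2111]
[ 0.722   0.149  -0.1818] 0.040095099365219516
[ 0.0116 -0.3281  2.1933  0.1451  0.7669 -1.8512]
14.3 [ 0. -0.  0.]
```

View pics/z5.png

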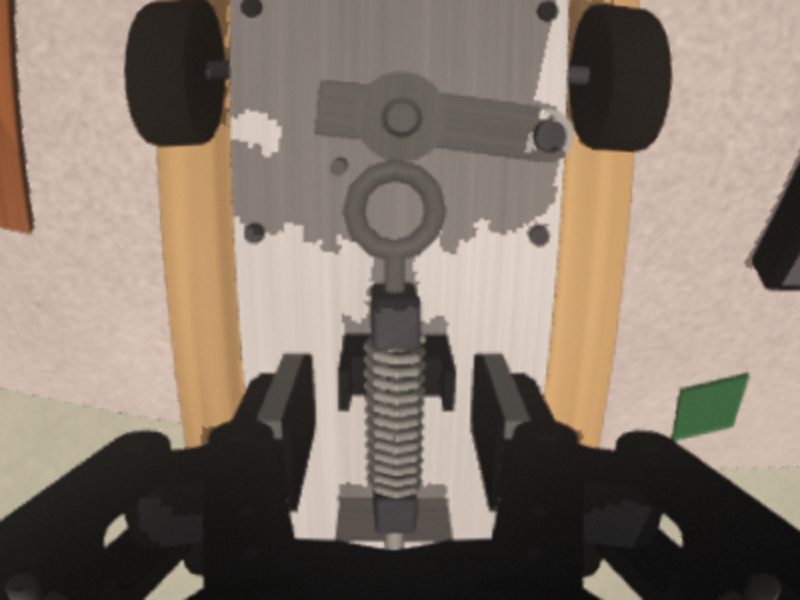

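Hooked and lying straight in the trough. In this view the eye is at px (317,165), the post head at (321,119) and the eye block at (317.5,220). I'll compute their positions next.

```bash
python3 - <<'E' 2>/dev/null
from h import *
im,d,c=load("w5"); hole=np.load("hole.npy"); T=c["world_from_camera"]
f=lambda px,h: RD.T@(offplane("wrist",px,h,c)-hole)*1000
print("cam",RD.T@(T[:3,3]-hole)*1000, "deck z in hole frame",RD.T@(P0-hole)@np.array([0,0,1])*1000)
print("eye",f((317,165),.036),"post",f((321,119),.046),"eyeblock top",f((317.5,220),.047))
def dp(u,v):
    o,w=ray("wrist",(u,v),c); fw=T[:3,2]; w=w/(w@fw); return RD.T@(o+w*d[int(v),int(u)]-hole)*1000
for nm,u,v in (("ringL",294,165),("ringR",339,165),("ringT",317,142),("ringB",317,187),("head",321,119),("shoulder",321,134),("lever",352,119),("eyeblk",317,222),("deck",270,200),("hookblk",318,316)): print(nm,dp(u,v))
E
```

```text
cam [-190.7435    1.2202  203.0671] deck z in hole frame -34.03713791135844
eye [-155.8788    1.6732    2.8087] post [-186.2069    4.0969   12.7696] eyeblock top [-121.6835    1.9665   13.8528]
ringL [-156.4083  -13.2172    5.5669]
ringR [-156.2031   15.9848    4.516 ]
ringT [-171.3017    1.6733    5.5336]
ringB [-141.6461    1.6633    5.3565]
head [-186.2268    4.0842   13.6046]
shoulder [-175.9246    4.3245   -1.6211]
lever [-185.6042   27.0384  -22.1182]
eyeblk [-120.3405    1.6413   13.9726]
deck [-121.9034  -35.6476  -31.6256]
hookblk [-43.4044   2.4197  13.1969]
```

```bash
python3 - <<'E' 2>/dev/null
from h import *
hole=np.load("hole.npy"); z=RD[:,2]
eb=hole+RD@[-.1205,.0015,.0045]; t=eb-z*.019
move_l(t+z*.03,feed=.12); move_l(t,feed=.06); gripper_to(0.0,f_grip=80)
o=observe(); f0=o["ft_force"]; q=o["eef_pos"]; print("grip",o["opening"],RD.T@f0,o["time_s"])
move_l(q+z*.0175,feed=.05); o=observe(); print("lift",RD.T@(o["ft_force"]-f0),o["opening"])
move_l(q+RD@[-.0303,.0015,.0175],feed=.05); hold(.2); o=observe(); print("pull",RD.T@(o["ft_force"]-f0),o["opening"],RD.T@(o["eef_pos"]-q)*1000,o["time_s"])
np.save("q.npy",q); snap("w6"); im=load("w6")[0]
cv2.imwrite("pics/z6.png",cv2.resize(im[60:300,200:440],None,fx=2.5,fy=2.5,interpolation=cv2.INTER_CUBIC)[:,:,::-1])
E
```

```text
grip 0.014583480983414901 [-1.0371 -0.4869  2.8711] 15.8167
lift [-0.2913  0.8513 -4.4873] 0.014306762906447704
pull [ 5.5253 -0.3258 -4.1338] 0.014337853143690385 [-29.7602   1.4259  17.632 ] 17.2833
```

View pics/z6.png

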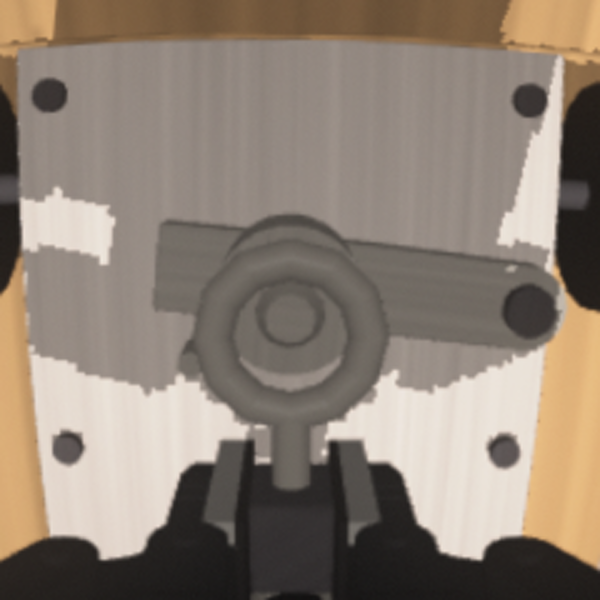

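The spring pulls 5.5 N, so it is hooked. The eye is at px (316.2,193.2) and the head at (316,186.8), already visible inside the ring. I'll correct the remaining offset and lower.

```bash
python3 - <<'E' 2>/dev/null
from h import *
im,d,c=load("w6"); hole=np.load("hole.npy"); q=np.load("q.npy"); z=RD[:,2]
f=lambda px,h: RD.T@(offplane("wrist",px,h,c)-hole)*1000
e=f((316.2,193.2),.0535); p=f((316,186.8),.046); dl=p-e; print(e,p,dl)
T=c["world_from_camera"]
def dp(u,v):
    o,w=ray("wrist",(u,v),c); w=w/(w@T[:3,2]); return RD.T@(o+w*d[int(v),int(u)]-hole)*1000
print("ring R",dp(347,193),"L",dp(286,193),"T",dp(316,163),"B",dp(316,222),"head",dp(316,187))
o=observe(); a=o["eef_pos"]; f0=o["ft_force"]
assert abs(dl[0])<8 and abs(dl[1])<4
dl=np.array([dl[0],dl[1],0])/1000
move_l(a+RD@dl,feed=.04)
hit=move_l(a+RD@(dl+[0,0,-.010]),feed=.03,max_force=6); o=observe(); print("down1",hit,RD.T@(o["eef_pos"]-a)*1000,RD.T@(o["ft_force"]-f0))
if not hit:
    hit=move_l(a+RD@(dl+[0,0,-.0195]),feed=.03,max_force=5); o=observe(); print("down2",hit,RD.T@(o["eef_pos"]-a)*1000,RD.T@(o["ft_force"]-f0),o["time_s"])
snap("w7"); im=load("w7")[0]
cv2.imwrite("pics/z7.png",cv2.resize(im[60:300,200:440],None,fx=2.5,fy=2.5,interpolation=cv2.INTER_CUBIC)[:,:,::-1])
E
```

```text
[-185.76      4.0625   20.2702] [-186.6804    3.9719   12.769 ] [-0.9204 -0.0906 -7.5012]
ring R [-186.2043   16.9639   21.5981] L [-186.1581   -8.6086   21.3685] T [-198.9963    3.9915   22.2508] B [-173.0687    3.9674   20.9729] head [-186.8276    3.9729   13.7282]
down1 False [ -1.132   -0.0532 -10.2464] [ 0.4113  1.1457 -0.2857]
down2 True [  0.5418  -0.4976 -16.2084] [-2.1599 -1.3261  6.1392] 18.3583
```

View pics/z7.png

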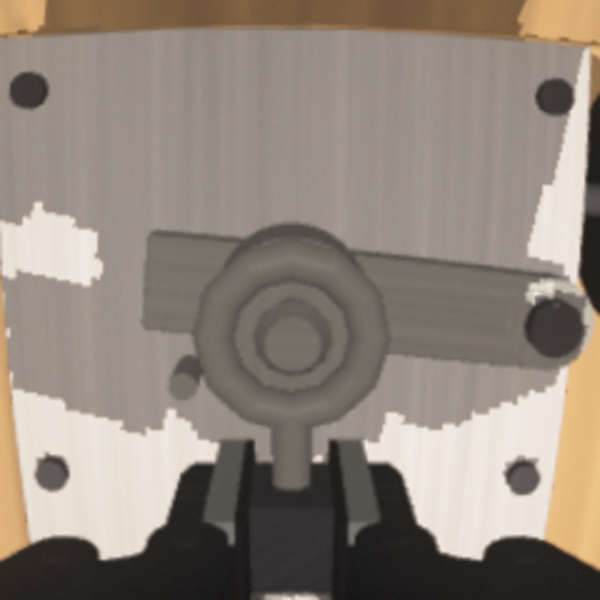

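The eye encircles the stem and rests on the shoulder, with the head at (293,342) inside the ring. I'll ease uphill, release, retreat and check.

```bash
python3 - <<'E' 2>/dev/null
from h import *
z=RD[:,2]; o=observe(); a=o["eef_pos"]
print(move_l(a+RD@[.009,0,0.0005],feed=.04,max_force=8)); o=observe(); print(RD.T@(o["eef_pos"]-a)*1000); a=o["eef_pos"]
gripper_to(.04); hold(.3); move_l(a+z*.075,feed=.1); hold(.5)
snap("w8"); im=load("w8")[0]; o=observe(); print(o["time_s"],o["ft_force"])
cv2.imwrite("pics/z8.png",cv2.resize(im[60:360,120:520],None,fx=2,fy=2,interpolation=cv2.INTER_CUBIC)[:,:,::-1])
E
```

```text
False
[8.7485 0.0478 0.2452]
20.8833 [1.5773 0.3766 0.3286]
```

No more pictures, so I'll check numerically with the depth map.

```bash
python3 - <<'E' 2>/dev/null
from h import *
hole=np.load("hole.npy")
def cloud(name):
    im,d,c=load(name); K,T=c["intrinsics"],c["world_from_camera"]
    v,u=np.mgrid[:400,:640]; x=(u-K[0,2])/K[0,0]; y=(v-K[1,2])/K[1,1]; r=np.hypot(x,y)+1e-9; s=np.tan(r)/r
    P=np.stack([x*s,y*s,np.ones_like(x)],-1)*d[...,None]; P=(P@T[:3,:3].T+T[:3,3]-hole)@RD*1000; P[d<=0]=np.nan; return P
def rep(nm,P,m):
    Q=P[m]; print(" ",nm,len(Q), np.nanmedian(Q,0) if len(Q) else "", (np.nanmin(Q,0),np.nanmax(Q,0)) if len(Q) else "")
for name in ("w5","w8"):
    P=cloud(name); X,Y,Z=P[...,0],P[...,1],P[...,2]; print(name)
    rep("head",P,(X<-165)&(X>-205)&(abs(Y-3)<15)&(Z>10)&(Z<18))
    rep("ring",P,(X<-135)&(X>-205)&(abs(Y-3)<22)&(Z>2.5)&(Z<9))
    rep("shoulder",P,(X<-160)&(X>-215)&(abs(Y-3)<20)&(Z>-4)&(Z<1))
    m=(X<-160)&(X>-215)&(Y>20)&(Y<45)&(Z>-25)&(Z<-17); rep("lever",P,m)
    if m.sum(): print("  lever dir",-np.polyfit(Y[m],X[m],1)[0])
    rep("hookblk",P,(X<-30)&(X>-60)&(abs(Y-2)<10)&(Z>8)&(Z<20))
    rep("eyeblk",P,(X<-105)&(X>-150)&(abs(Y-2)<10)&(Z>11)&(Z<20))
E
```

```text
w5
  head 291 [-186.8242    4.0746   12.9763] (array([-192.374 ,   -2.0223,   10.0494]), array([-181.1739,    9.6911,   15.3917]))
  ring 1367 [-155.3349    1.0314    4.9616] (array([-192.3896,  -15.3298,    2.5136]), array([-135.0789,   17.4746,    8.9819]))
  shoulder 1294 [-186.6439    3.6521   -0.6423] (array([-201.7765,  -11.366 ,   -2.5222]), array([-171.4592,   18.0912,    0.9568]))
  lever 916 [-183.4202   32.3773  -21.8983] (array([-194.2832,   20.3427,  -24.3   ]), array([-172.5537,   44.9985,  -19.5082]))
  lever dir -0.11162767908515055
  hookblk 623 [-48.4878   1.6585  13.5942] (array([-59.9778,  -7.3769,   8.0441]), array([-32.9839,  10.7643,  15.9127]))
  eyeblk 719 [-119.2303    1.6438   13.2663] (array([-129.4354,   -5.766 ,   11.0316]), array([-105.0979,    9.6244,   16.2625]))
w8
  head 268 [-181.3694    3.4265   12.9394] (array([-187.2507,   -2.3034,   10.0522]), array([-175.0157,    9.1288,   15.0963]))
  ring 1491 [-172.4658    3.4187    5.5101] (array([-191.9149,  -13.1532,    2.5687]), array([-146.6988,   19.9974,    8.9757]))
  shoulder 588 [-175.8852    3.3948   -0.621 ] (array([-195.9235,  -10.619 ,   -3.7617]), array([-166.5759,   18.0775,    0.9767]))
  lever 846 [-181.2885   32.5088  -21.9117] (array([-190.6387,   20.1897,  -24.992 ]), array([-170.6717,   44.9613,  -20.0187]))
  lever dir -0.056891935535534364
  hookblk 138 [-57.8568   3.3241  18.757 ] (array([-59.9999,  -6.8176,   9.6651]), array([-49.8346,  11.901 ,  19.9592]))
  eyeblk 1118 [-133.6846    3.3757   13.7638] (array([-148.7041,   -5.5787,   11.0005]), array([-106.41  ,   11.8183,   17.2199]))
```

```bash
python3 - <<'E' 2>/dev/null
from h import *
hole=np.load("hole.npy"); z=RD[:,2]
a=observe()["eef_pos"]; move_l(a+RD@[.03,0,.10],feed=.15); hold(.3); snap("w9"); print(observe()["time_s"])
def cloud(name):
    im,d,c=load(name); K,T=c["intrinsics"],c["world_from_camera"]
    v,u=np.mgrid[:400,:640]; x=(u-K[0,2])/K[0,0]; y=(v-K[1,2])/K[1,1]; r=np.hypot(x,y)+1e-9; s=np.tan(r)/r
    P=np.stack([x*s,y*s,np.ones_like(x)],-1)*d[...,None]; P=(P@T[:3,:3].T+T[:3,3]-hole)@RD*1000; P[d<=0]=np.nan; return im,P
for name in ("w5","w8","w9"):
    im,P=cloud(name); X,Y,Z=P[...,0],P[...,1],P[...,2]; print(name)
    m=(X<-165)&(X>-205)&(abs(Y-3)<15)&(Z>10)&(Z<18); h=np.nanmean(P[m],0); 
    b=(im.max(-1)<70)&(abs(X+180)<18)&(abs(Y-58)<14)&(Z>-30); pv=np.nanmean(P[b],0); print(" head",h,"pivot bolt",b.sum(),pv,"slope",(pv[0]-h[0])/(pv[1]-h[1]))
    # lever far edges per Y column
    for s in (1,-1):
        ys=np.arange(20,44,2); e=[np.nanmax(s*X[(abs(Y-y)<1)&(X<-160)&(X>-215)&(Z>-25)&(Z<-19)]) for y in ys]; print(" edge",s,np.polyfit(ys,s*np.array(e),1)[0])
    m=(abs(Y-2)<6)&(X>-70)&(X<10)&(Z>6)&(Z<20)
    for x0 in range(-60,8,6):
        k=m&(abs(X-x0)<2); 
        if name=="w9" and k.sum(): print("  x",x0,"z",np.median(Z[k]),"y",np.median(Y[k]),k.sum())
    # deck edges -> true yaw
    k=(abs(Z+32.5)<4)&(X>-205)&(X<-20); xs=np.arange(-150,-105,5); R_=[np.nanmax(Y[k&(abs(X-x)<2)&(Y<75)]) for x in xs]; L=[np.nanmin(Y[k&(abs(X-x)<2)&(Y>-75)]) for x in xs]; print(" deck edge slopes",np.polyfit(xs,R_,1),np.polyfit(xs,L,1))
E
```

```text
22.075
w5
 head [-186.7035    3.8694   12.7058] pivot bolt 28 [-179.3433   55.4103  -18.6463] slope 0.1428045692126939
 edge 1 0.12510139636544215
 edge -1 0.11578527873121446
 deck edge slopes [-0.0072 66.1708] [ -0.0082 -63.4639]
w8
 head [-181.256     3.4037   12.6957] pivot bolt 196 [-180.5291   57.6817  -18.1676] slope 0.013392651094840096
 edge 1 0.18176479834361273
 edge -1 0.010402801785639869
 deck edge slopes [-0.021  64.5432] [ -0.0004 -62.2309]
w9
 head [-181.0249    3.5826   12.4536] pivot bolt 93 [-180.328    57.6591  -18.0668] slope 0.012887123582658054
 edge 1 0.22872414285117676
 edge -1 -0.016174043153667297
  x -60 z 18.524216484880675 y 0.2900140279333064 41
  x -54 z 19.631687626104707 y 2.7829692485490156 14
  x -48 z 19.99497150389425 y 0.2388946180182459 1
  x -36 z 16.278631807630493 y 2.2302768836761087 27
  x -30 z 17.17608842715724 y 3.2562340544203408 29
  x -24 z 18.266727466379685 y 2.7331453357632878 26
  x -18 z 18.757848936417496 y 2.1989541553864793 20
  x -12 z 19.08805854870857 y -1.0076693772135803 7
  x -6 z 19.31765491940167 y 2.1694354478778206 2
 deck edge slopes [ 0.0104 68.5896] [ -0.0288 -65.9007]
```

The lever is at its stop: slope to the pivot is 0.013, against a yaw uncertainty of about 0.01. The hook end is poorly seen at this grazing angle, so I'll check it from above.

```bash
python3 - <<'E' 2>/dev/null
from h import *
hole=np.load("hole.npy"); z=RD[:,2]
t=hole+RD@[-.045,0,.004]-z*.019+z*.10
movep(t,rpy(RD@M(1))); hold(.3); snap("w10"); print(observe()["time_s"])
def cloud(name):
    im,d,c=load(name); K,T=c["intrinsics"],c["world_from_camera"]
    v,u=np.mgrid[:400,:640]; x=(u-K[0,2])/K[0,0]; y=(v-K[1,2])/K[1,1]; r=np.hypot(x,y)+1e-9; s=np.tan(r)/r
    P=np.stack([x*s,y*s,np.ones_like(x)],-1)*d[...,None]; P=(P@T[:3,:3].T+T[:3,3]-hole)@RD*1000; P[d<=0]=np.nan; return im,P
for name in ("w4","w10"):
    im,P=cloud(name); X,Y,Z=P[...,0],P[...,1],P[...,2]; print(name)
    for x0 in range(-100,20,6):
        c=(abs(X-x0)<2)&(abs(Y-1)<2.5); s=(abs(X-x0)<2)&(abs(abs(Y)-14)<3)
        print("  x",x0,"centre z",np.round(np.nanmedian(Z[c]),1) if c.sum() else None,c.sum(),"side z",np.round(np.nanmedian(Z[s]),1) if s.sum() else None)
E
```

```text
25.1
w4
  x -100 centre z None 0 side z None
  x -94 centre z None 0 side z None
  x -88 centre z None 0 side z -9.3
  x -82 centre z -3.8 1 side z -12.7
  x -76 centre z -5.2 3 side z 3.6
  x -70 centre z 12.2 49 side z 3.2
  x -64 centre z 12.7 84 side z 3.7
  x -58 centre z 12.4 65 side z None
  x -52 centre z 12.5 55 side z None
  x -46 centre z 13.6 81 side z 33.6
  x -40 centre z 13.8 88 side z -32.3
  x -34 centre z 13.9 105 side z -32.2
  x -28 centre z 73.8 1422 side z 31.5
  x -22 centre z 6.7 103 side z 66.7
  x -16 centre z 6.8 102 side z -0.4
  x -10 centre z 6.7 112 side z -0.5
  x -4 centre z 6.8 111 side z -0.5
  x 2 centre z 5.6 180 side z -0.5
  x 8 centre z -0.8 83 side z -0.5
  x 14 centre z -4.6 182 side z -3.5
w10
  x -100 centre z 14.7 40 side z 6.6
  x -94 centre z 14.8 23 side z -3.9
  x -88 centre z 15.8 41 side z -7.8
  x -82 centre z 14.7 42 side z -16.9
  x -76 centre z 16.6 39 side z -32.1
  x -70 centre z 17.5 25 side z -32.2
  x -64 centre z 18.2 27 side z -32.5
  x -58 centre z 19.8 27 side z -32.0
  x -52 centre z 21.0 34 side z -32.7
  x -46 centre z 22.1 34 side z -32.5
  x -40 centre z 18.2 57 side z -32.5
  x -34 centre z 174.2 1364 side z 161.9
  x -28 centre z 17.6 38 side z 172.6
  x -22 centre z 18.4 36 side z -32.3
  x -16 centre z 19.8 37 side z -0.5
  x -10 centre z 20.6 39 side z -0.5
  x -4 centre z 5.7 82 side z -0.5
  x 2 centre z -32.5 30 side z -0.7
  x 8 centre z -0.7 24 side z -0.5
  x 14 centre z -1.1 46 side z -1.3
```

The depth map shows the check mattered. The prong has ridden up: bar top at z≈20 where home is 7, spring tilted about 0.16 rad, tip only ~5 mm in the hole. Lifting the eye pried it up. I'll regrip the hook block along its tilt and push it home.

```bash
python3 - <<'E' 2>/dev/null
from h import *
hole=np.load("hole.npy"); z=RD[:,2]
tl=.15; Rt=Rsp(YD,np.pi/6+tl); zt=Rt[:,2]
hb=hole+RD@[-.0475,0,.012]; t=hb-zt*.019
movep(t+zt*.05,rpy(Rt@M(1))); move_l(t,feed=.08)
gripper_to(0.0,f_grip=80); o=observe(); f0=o["ft_force"]; print("grip",o["opening"],RD.T@f0,o["time_s"])
if o["opening"]>.01:
    tgt=lambda x,h: hole+RD@[x,0,h]-z*.019
    hit=move_l(tgt(-.0395,.010),feed=.03,rotation=rpy(RD@M(1)),max_force=20); o=observe(); print("1",hit,RD.T@(o["eef_pos"]-tgt(-.0395,.010))*1000,RD.T@(o["ft_force"]-f0))
    hit=move_l(tgt(-.0395,.002),feed=.02,max_force=7); o=observe(); print("2",hit,RD.T@(o["eef_pos"]+z*.019-hole)*1000,RD.T@(o["ft_force"]-f0),o["opening"],o["time_s"])
snap("w11")
def cloud(name):
    im,d,c=load(name); K,T=c["intrinsics"],c["world_from_camera"]
    v,u=np.mgrid[:400,:640]; x=(u-K[0,2])/K[0,0]; y=(v-K[1,2])/K[1,1]; r=np.hypot(x,y)+1e-9; s=np.tan(r)/r
    P=np.stack([x*s,y*s,np.ones_like(x)],-1)*d[...,None]; P=(P@T[:3,:3].T+T[:3,3]-hole)@RD*1000; P[d<=0]=np.nan; return im,P
im,P=cloud("w11"); X,Y,Z=P[...,0],P[...,1],P[...,2]
for x0 in range(-22,18,4):
    c=(abs(X-x0)<2)&(abs(Y-1)<2.5); print("  x",x0,np.round(np.nanmedian(Z[c]),1) if c.sum() else None,c.sum())
E
```

```text
grip 0.014583340117113599 [ 0.8056  0.9716 -0.9474] 26.5833
1 False [-1.2469  0.3637 -0.808 ] [-5.8519  0.0075 -0.6504]
2 True [-42.2614   0.4107   4.7739] [-3.2981 -2.1165 10.2479] 0.014833398568845873 27.2333
  x -22 6.7 106
  x -18 6.7 103
  x -14 6.8 105
  x -10 7.2 112
  x -6 7.1 112
  x -2 2.3 249
  x 2 -31.5 70
  x 6 -1.0 25
  x 10 -0.5 116
  x 14 -2.2 168
```

The bar top is back at 6.7–7.1, the same as when it was first home. I'll release, retreat and recheck both ends.

```bash
cat > chk.py <<'E'
from h import *
hole=np.load("hole.npy"); z=RD[:,2]
def cloud(name):
    im,d,c=load(name); K,T=c["intrinsics"],c["world_from_camera"]
    v,u=np.mgrid[:400,:640]; x=(u-K[0,2])/K[0,0]; y=(v-K[1,2])/K[1,1]; r=np.hypot(x,y)+1e-9; s=np.tan(r)/r
    P=np.stack([x*s,y*s,np.ones_like(x)],-1)*d[...,None]; P=(P@T[:3,:3].T+T[:3,3]-hole)@RD*1000; P[d<=0]=np.nan; return im,P
def prof(name,xs):
    im,P=cloud(name); X,Y,Z=P[...,0],P[...,1],P[...,2]
    print(name,[(x0,float(np.round(np.nanmedian(Z[c]),1)),int(c.sum())) for x0 in xs for c in [(abs(X-x0)<2)&(abs(Y-1.5)<3)] if c.sum()])
def low(name):
    im,P=cloud(name); X,Y,Z=P[...,0],P[...,1],P[...,2]
    m=(X<-165)&(X>-205)&(abs(Y-3)<15)&(Z>10)&(Z<18); h=np.nanmean(P[m],0)
    b=(im.max(-1)<70)&(abs(X+180)<18)&(abs(Y-58)<14)&(Z>-30); pv=np.nanmean(P[b],0)
    r=(X<-140)&(X>-205)&(abs(Y-3)<22)&(Z>2.5)&(Z<8); k=r&(abs(Y-3)<3)
    print(name,"head",h,"pivot",pv,"slope",(pv[0]-h[0])/(pv[1]-h[1]),"ring z",np.nanmedian(Z[r]),"ring x min",np.nanpercentile(X[r],1),"y range",np.nanpercentile(Y[r],[1,99]))
E
python3 - <<'E' 2>/dev/null
from chk import *
a=observe()["eef_pos"]; gripper_to(.04); move_l(a+z*.085,feed=.12); hold(.5); snap("w12"); print(observe()["time_s"],observe()["ft_force"])
prof("w12",range(-100,16,6))
t=hole+RD@[-.125,0,.004]-z*.019+z*.08; movep(t,rpy(RD@M(0))); hold(.5); snap("w13"); print(observe()["time_s"])
prof("w13",range(-205,-60,6)); low("w13")
E
```

```text
29.0667 [-0.7142  0.1399  0.0399]
w12 [(-100, -3.7, 33), (-94, 12.5, 36), (-88, -5.0, 23), (-82, -3.0, 51), (-76, 3.2, 18), (-70, 11.9, 47), (-64, 10.7, 5), (-58, 12.6, 32), (-52, 13.7, 39), (-46, 13.9, 47), (-40, 13.9, 49), (-34, 145.7, 144), (-28, 154.6, 101), (-22, 6.9, 44), (-16, 6.7, 52), (-10, 6.9, 51), (-4, 5.8, 84), (2, -32.4, 38), (8, -0.7, 37), (14, -0.8, 69)]
32.3083
w13 [(-205, -32.5, 44), (-199, -32.6, 39), (-193, -0.4, 53), (-187, 7.6, 63), (-181, 13.3, 60), (-175, 9.8, 37), (-169, -0.8, 54), (-163, 6.2, 67), (-157, 5.9, 48), (-151, 6.0, 58), (-145, 13.9, 52), (-139, 154.0, 206), (-133, 14.9, 88), (-127, 12.4, 18), (-121, 11.7, 64), (-115, -5.0, 20), (-109, 10.3, 72), (-103, -4.1, 9), (-97, 11.9, 48), (-91, -7.6, 24), (-85, 13.2, 33), (-79, 13.4, 13), (-73, 13.1, 37), (-67, 12.3, 25), (-61, 12.7, 34)]
w13 head [-181.1492    3.5297   12.65  ] pivot [-178.1354   57.5469  -18.2426] slope 0.05579422633923468 ring z 5.820220220406236 ring x min -191.2539118961571 y range [-12.6466  18.5332]
```

Both ends are seated and stay put after release, the lever hasn't moved from its stop, and the gripper is about 60 mm clear. I'm handing in.

```bash
python3 - <<'E' 2>/dev/null
from chk import *
a=observe()["eef_pos"]; move_l(a+z*.06,feed=.15); hold(.5); snap("w14"); low("w14"); print(observe()["time_s"]); print(job_done())
E
```

```text
w14 head [-181.188     3.4091   12.5911] pivot [-180.2557   57.5673  -18.1881] slope 0.017214242618352856 ring z 5.825947680371597 ring x min -191.3835720617224 y range [-12.5044  17.9942]
33.4083
the job is handed in; nothing more can be done
None
```

The brake return spring is refitted and the job is handed in at about 33 s of robot time. I hooked the prong into the anchor block first, then stretched the spring (about 5.5 N) and put its eye over the headed post. The eye now pulls the lever.

**Mended along the way:** raising the eye over the post pried the prong up until its tip was only about 5 mm in the hole. It never left the hole. I regripped the hook block, pushed it home and let go.

**Last checks (depth maps):**
- **Prong:** with the gripper off, the bar top is at +6.8 mm, the same as when it was first seated.
- **Eye:** the ring sits on the post's shoulder, below the head.
- **Lever:** the post is 181 mm from the hole (180 expected at the stop) and did not move when the spring was reseated. The lever's slope reads 0.013–0.017 rad, against a yaw uncertainty of about 0.01.
- **Robot:** the gripper is clear of everything. I never went near the multimeter, tape or screwdriver, but I did not measure them again.

**Checks that disagreed or fell short:**
- One lever slope read 0.056 rad from a poor view of the pivot bolt. The next view gave 0.017.
- I had used up the 12 pictures, so these final checks are numbers only, with no picture viewed.

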